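Load the thin-section drying station

ROBOT

A 6-joint arm with a two-finger parallel gripper is mounted at the origin on the work surface. World frame = base frame: x ahead of the robot, y to its left, z up, the work surface at z = 0. Lengths are in m, angles in degrees, forces in N, time in s.
With the tool pointing down it reaches from about 0.275 to 0.975 m from the base axis. Payload 8.4 kg.
Tool frame: the origin (TCP) lies at the very end of the fingers, on their centre line; the grasp point (between the pads) lies 19 mm behind it; z points along the fingers, y is the direction in which the jaws open and shut (so a half turn about z gives the same grasp; the last joint's range is limited). The gripper opens to 92 mm and grips with 3 to 60 N. Pads are 20 mm wide; open, the fingers measure 128 mm over their backs; the gripper's body (75 mm by 189 mm) begins 69 mm behind the grasp point.
Start: joints at [70.107, 20.225, 93.587, -0, 66.188, -0.138], TCP at [0.211, 0.588, 0.215] pointing down, gripper open.
Joint ranges: [-150.9, 150.9], [-52.94, 120.26], [3.33, 152.33], [-74.26, 254.26], [0, 154.13], [-172.89, 172.89]. Speed limits (degrees/s): [127.2, 127.2, 159.86, 180, 180, 180].

INTERFACE

Orientations are given as a 3x3 rotation matrix whose columns are the frame's x, y, z axes.
In Python, from cell import r, camera gives the robot as it stands.
- The arm moves only by the shell command python3 -m inch 'ROWS' [OPENING]. ROWS is text: rows parted by semicolons, each of 4 numbers parted by spaces: the shift along the world's x, y, z as a fraction of full scale, then the turn about the world's z as a fraction of full scale. In form: dx dy dz twist; .... A call has 1 to 20 rows; each row shifts and turns the commanded pose from where the row before left it; what a row does not reach is not made up. Full scale, the value 1, is 100 mm for a shift and 60 degrees for a turn. A row lasts 1/8 s, in which the tool goes at most 62.5 mm and 10.7 degrees, less where a joint would pass 70% of its speed; a pose out of reach is approached as far as the arm can. A call with a number of a shift or a turn outside -1 to 1 is refused whole. A call with a gripper value outside its range is refused whole. OPENING is the closure, from -1 (fully open) to 1 (shut), set as the call begins (- or left out, the last holds). The fingers move at their own pace and stop on an object; the grip force is fixed at half the most. Time passes only in rows, so rows that do not move let the fingers close. It gives the time, the measured TCP pose, the force and the opening at its end, in the units of the state.
- r.sense(): the state, without advancing time (a new reading comes with each control period).
- camera(name): name is "scene" or "top" or "wrist"; returns a dict with "frame" (384x512x3 uint8, blue, green, red), "range_z" (384x512 float32, m along the optical axis (not along the pixel's ray), 0 where there is no reading), "fx", "fy", "cx", "cy" (pixels), "R" (3x3) and "t" (3): a world point X has camera coordinates R X + t. Camera axes: x right, y down, z forward; pixel columns grow to the right and rows downward; lengths in m; the calibration is good to about 2 mm. A picture is of the moment at which its call begins.
- r.close_job(): hands the job in, once; it reports no verdict.
The state is a dict: "time_s": time; "joints": joint angles; "joint_velocities": joint speeds; "effort": joint torques, N m; "eef_pos": TCP position; "eef_rot": TCP orientation; "ft_force": force on the tool from outside, world axes, zero at the start; "torque": the same for the moment, N m; "opening": finger opening in m.
Only numpy, scipy, OpenCV 4.12 (cv2) and the standard library are available. Lean on these libraries where they do the work, as an engineer would, in place of code of your own. Each camera call takes 0.05 s, during which the arm holds its last target.

TASK

Lift the blue cover plate off the drying station and lay it flat on the dark rubber mat. Then take every thin-section carrier out of the grey rack and press its bottom edge fully home, upright, between the sprung orange jaws of a free clip on the station. When all are in, lower the cover back over both dowel pins until it lies flat on the two posts, let go, and only then push the green start button all the way down and release it. Leave the bottle, beaker and sample box where they are.

Things in the scene. Friction and masses are not known exactly. Their poses are not given: they have to be found in the camera images.
- station: drying station, fixed, elsewhere each time: white base 80 x 260 x 12 mm (x, y, z); clip rail along y; at y = +-115 mm an aluminium post 18 mm thick, top 95 mm above the bench, with a steel dowel pin 8 mm thick, 18 mm tall; towards -x a tongue with a blue console and green button. Origin: underside of the base, midway between the posts
- clip1 (a point): clip of the rail, 46 mm between clips, empty at the start, any carrier fits any clip. Point: middle of the slot floor, where a carrier's bottom edge must rest, 12 mm above the bench. Axes as the station's: x across the slot, y along it (carrier width), z up. Slot 8 mm wide, its walls 10 mm high; above them two orange jaws (see clip2)
- clip2 (a point): clip of the rail, 46 mm between clips, empty at the start, any carrier fits any clip. Point: middle of the slot floor, where a carrier's bottom edge must rest, 12 mm above the bench. Axes as the station's: x across the slot, y along it (carrier width), z up. Jaws: sprung bars of radius 8 mm, 34 long, axes 22 mm and tops 30 mm above this point
- clip3 (a point): clip of the rail, 46 mm between clips, empty at the start, any carrier fits any clip. Point: middle of the slot floor, where a carrier's bottom edge must rest, 12 mm above the bench. Axes as the station's: x across the slot, y along it (carrier width), z up. 2 mm gap between the jaws; 10 to 15 N straight down parts them (unpressed, a carrier stays 25 mm high)
- clip4 (a point): clip of the rail, 46 mm between clips, empty at the start, any carrier fits any clip. Point: middle of the slot floor, where a carrier's bottom edge must rest, 12 mm above the bench. Axes as the station's: x across the slot, y along it (carrier width), z up. Once home the jaws hold the carrier upright
- seat (a point): point midway between the two dowel pins at the height of the post tops (95 mm above the bench): where the middle of the cover's underside must come to rest. Axes as the station's (y from pin to pin)
- pin_left (a point): tip of the dowel pin at the +y end of the station (8 mm thick, 113 mm above the bench at its tip, tapered over the last 6 mm)
- pin_right (a point): tip of the dowel pin at the -y end of the station, like pin_left; 230 mm between the pins
- start_top (a point): middle of the top of the green start button (28 mm across, about 48 mm above the bench when up), on the blue console 112 mm in front (-x) of the station's middle; moves with the button
- start (a joint): travel of the green start button in m: 0 up, 0.006 fully down; about 5 N pushes it down, it springs back when let go
- rack: grey storage rack 60 x 210 x 30 mm (x, y, z), fixed but elsewhere each time: four open pockets in a row along its y at y = -72, -24, 24, 72 mm, each 8 mm (x) by 42 mm (y) and 24 mm deep, floor 6 mm above the bench, in which the carriers stand loosely (they may lean by 0.1 rad). Origin: centre of its underside
- carrier1: thin-section carrier, upright: black plate 6 mm thick (x), 36 wide (y), z 0 to 48 mm, rounded bottom edge; on top a yellow grip rib 14 mm thick (x), 36 wide (y), z 48 to 70 mm; 60 g. Origin: middle of the bottom edge; z up. Starts in one of the rack's pockets, or is absent (None); three or all four are there
- carrier2: thin-section carrier, upright: black plate 6 mm thick (x), 36 wide (y), z 0 to 48 mm, rounded bottom edge; on top a yellow grip rib 14 mm thick (x), 36 wide (y), z 48 to 70 mm; 60 g. Origin: middle of the bottom edge; z up. Starts in one of the rack's pockets, or is absent (None); three or all four are there
- carrier3: thin-section carrier, upright: black plate 6 mm thick (x), 36 wide (y), z 0 to 48 mm, rounded bottom edge; on top a yellow grip rib 14 mm thick (x), 36 wide (y), z 48 to 70 mm; 60 g. Origin: middle of the bottom edge; z up. Starts in one of the rack's pockets, or is absent (None); three or all four are there
- carrier4: thin-section carrier, upright: black plate 6 mm thick (x), 36 wide (y), z 0 to 48 mm, rounded bottom edge; on top a yellow grip rib 14 mm thick (x), 36 wide (y), z 48 to 70 mm; 60 g. Origin: middle of the bottom edge; z up. Starts in one of the rack's pockets, or is absent (None); three or all four are there
- cover: blue cover plate 66 x 262 x 8 mm (x, y, z), 350 g, seated on the station's posts and pins at the start, with a black grip block on top in the middle: 12 mm thick (x), 70 mm long (y), 36 mm high (44 mm above the plate's underside). Two through holes of 10 mm for the dowel pins at x = 0, y = +-115 mm. Origin: centre of its underside, z up. Either way round fits
- mat: dark rubber mat 110 x 280 x 4 mm (x, y, z), lying on the bench, fixed, elsewhere each time: where the cover is laid meanwhile. Origin: centre of its underside; y its long side
- bottle: bystander: amber bottle with a blue cap, 56 mm across, 130 mm tall; origin centre of its underside
- beaker: bystander: glass beaker, 68 mm across, 85 mm tall; origin centre of its underside
- samplebox: bystander: cardboard sample box with a pale lid, 74 x 104 x 47 mm; origin centre of its underside
Mind the look-alikes: they are no part of the job. Leave any pink or turquoise look-alike of the carrier4 alone.

How it is judged (in metres and radians):
On the way, in this order (a step that is already met when the one before it is completed fails the run):
1. the cover is laid flat on the mat and let go (x of cover in the frame of mat between -0.04 and 0.04 m and y of cover in the frame of mat between -0.05 and 0.05 m and z of cover in the frame of mat below 0.008 m and angle between cover's own z axis and vertical below 0.06 rad and contact force between the fingers and cover below 0.3 N), for 0.2 s.
2. every carrier that is present stands fully home in a clip (angle between each of carrier1, carrier2, carrier3, carrier4's own z axis and vertical below 0.14 rad and angle between the y axis of each of carrier1, carrier2, carrier3, carrier4 and the y axis of seat, either way round below 0.15 rad and z of carrier1 in the frame of seat between -0.086 and -0.079 m and ((y of carrier1 in the frame of clip1 between -0.01 and 0.01 m and x of carrier1 in the frame of clip1 between -0.004 and 0.004 m) or (y of carrier1 in the frame of clip2 between -0.01 and 0.01 m and x of carrier1 in the frame of clip2 between -0.004 and 0.004 m) or (y of carrier1 in the frame of clip3 between -0.01 and 0.01 m and x of carrier1 in the frame of clip3 between -0.004 and 0.004 m) or (y of carrier1 in the frame of clip4 between -0.01 and 0.01 m and x of carrier1 in the frame of clip4 between -0.004 and 0.004 m)) and z of carrier2 in the frame of seat between -0.086 and -0.079 m and ((y of carrier2 in the frame of clip1 between -0.01 and 0.01 m and x of carrier2 in the frame of clip1 between -0.004 and 0.004 m) or (y of carrier2 in the frame of clip2 between -0.01 and 0.01 m and x of carrier2 in the frame of clip2 between -0.004 and 0.004 m) or (y of carrier2 in the frame of clip3 between -0.01 and 0.01 m and x of carrier2 in the frame of clip3 between -0.004 and 0.004 m) or (y of carrier2 in the frame of clip4 between -0.01 and 0.01 m and x of carrier2 in the frame of clip4 between -0.004 and 0.004 m)) and z of carrier3 in the frame of seat between -0.086 and -0.079 m and ((y of carrier3 in the frame of clip1 between -0.01 and 0.01 m and x of carrier3 in the frame of clip1 between -0.004 and 0.004 m) or (y of carrier3 in the frame of clip2 between -0.01 and 0.01 m and x of carrier3 in the frame of clip2 between -0.004 and 0.004 m) or (y of carrier3 in the frame of clip3 between -0.01 and 0.01 m and x of carrier3 in the frame of clip3 between -0.004 and 0.004 m) or (y of carrier3 in the frame of clip4 between -0.01 and 0.01 m and x of carrier3 in the frame of clip4 between -0.004 and 0.004 m)) and z of carrier4 in the frame of seat between -0.086 and -0.079 m and ((y of carrier4 in the frame of clip1 between -0.01 and 0.01 m and x of carrier4 in the frame of clip1 between -0.004 and 0.004 m) or (y of carrier4 in the frame of clip2 between -0.01 and 0.01 m and x of carrier4 in the frame of clip2 between -0.004 and 0.004 m) or (y of carrier4 in the frame of clip3 between -0.01 and 0.01 m and x of carrier4 in the frame of clip3 between -0.004 and 0.004 m) or (y of carrier4 in the frame of clip4 between -0.01 and 0.01 m and x of carrier4 in the frame of clip4 between -0.004 and 0.004 m))), for 0.2 s.
3. the cover lies flat on both posts over both dowel pins, and is let go (horizontal distance between cover and seat below 0.004 m and angle between the y axis of cover and the y axis of seat, either way round below 0.03 rad and angle between cover's own z axis and vertical below 0.03 rad and z of cover in the frame of seat between -0.003 and 0.003 m and contact force between the fingers and cover below 0.3 N), for 0.2 s.
4. the start button is pushed all the way down with the cover on (horizontal distance between cover and seat below 0.004 m and angle between the y axis of cover and the y axis of seat, either way round below 0.03 rad and angle between cover's own z axis and vertical below 0.03 rad and z of cover in the frame of seat between -0.003 and 0.003 m and value of joint start above 0.0045 m), for 0.05 s.
At the end, for the whole second after the job is handed in: Each carrier present stands in its own clip: foot at most 4 mm above the slot floor, 10 mm off along and 4 mm across, upright within 0.14 rad. Cover on the posts: 4 mm sideways, 3 mm in height, level and in line within 0.03 rad. Button up again; all at rest (all of step 2 and horizontal distance between cover and seat below 0.004 m and angle between the y axis of cover and the y axis of seat, either way round below 0.03 rad and angle between cover's own z axis and vertical below 0.03 rad and z of cover in the frame of seat between -0.003 and 0.003 m and value of joint start below 0.002 m and linear speed of each of cover, carrier1, carrier2, carrier3, carrier4 below 0.02 m/s); the robot touches nothing.
It fails at once if the bottle is shifted by more than 30 mm (distance of bottle from where it was at the start of the episode above 0.03 m).
It fails at once if the beaker is shifted by more than 30 mm (distance of beaker from where it was at the start of the episode above 0.03 m).
It fails at once if the samplebox is shifted by more than 30 mm (distance of samplebox from where it was at the start of the episode above 0.03 m).
Of carrier1, carrier2, carrier3, carrier4 only 3 to 4 are there at a start; the rules pass over those that are not, and their reading is None.
At some moment in a run one of cover may be knocked a few centimetres aside while the robot is not near it.
It also fails if it takes over 210 s, if anything falls off the work surface, if the arm or the gripper's body presses on something with over 40 N, if the wrist force passes 120 N, or if a joint passes its speed limit or range.

## Working session

There is one attempt and no reset: what is moved stays moved. The work goes in short steps, Python scripts to look and compute and a shell command to move; the robot and the scene stay as the last step left them, time stands still between calls to the robot, and variables do not carry over. Pictures are saved under pics/ and viewed, and the job is handed in when it is done.

```bash
ls; mkdir -p pics
cat > h.py <<'E'
import numpy as np, cv2
from cell import r, camera
def pt(c,u,v,z):
    "ray through pixel onto plane z"
    d=np.array([(u-c['cx'])/c['fx'],(v-c['cy'])/c['fy'],1.]);R=np.array(c['R']);t=np.array(c['t'])
    o=-R.T@t; d=R.T@d; return o+d*(z-o[2])/d[2]
def cloud(c):
    Z=c['range_z'];v,u=np.mgrid[:Z.shape[0],:Z.shape[1]]
    P=np.stack([(u-c['cx'])/c['fx']*Z,(v-c['cy'])/c['fy']*Z,Z],-1)
    W=(P-np.array(c['t']))@np.array(c['R']); W[Z==0]=np.nan
    return W
def px(c,X):
    p=np.array(c['R'])@np.array(X)+np.array(c['t']); return p[0]/p[2]*c['fx']+c['cx'],p[1]/p[2]*c['fy']+c['cy']
E
python3 - <<'E'
from h import *
for n in ['scene','top','wrist']:
    c=camera(n); cv2.imwrite(f'pics/{n}0.png',c['frame']); print(n,c['fx'],c['cx'],c['cy'],np.array(c['R']).round(3).tolist(),np.array(c['t']).round(3))
    np.save(f'{n}0.npy',c,allow_pickle=True)
print(r.sense())
E
```

```text
pics
scene 347.4535883458668 251.09138787953384 198.7180432577187 [[0.196, 0.981, 0.01], [0.667, -0.126, -0.734], [-0.719, 0.15, -0.679]] [-0.074 -0.308  1.403]
top 362.5136288376871 249.3729555760792 192.14745447952154 [[-0.029, -0.999, 0.017], [-0.998, 0.028, -0.06], [0.059, -0.019, -0.998]] [-0.019  0.549  1.251]
wrist 332.2779241478767 257.219336094196 188.3010600933441 [[0.338, 0.941, 0.0], [0.903, -0.324, 0.282], [0.266, -0.095, -0.959]] [-0.624 -0.032  0.39 ]
{'time_s': 0.15, 'joints': array([ 7.01080628e+01,  2.02550975e+01,  9.36172810e+01, -1.45538394e-04,
        6.61883928e+01, -1.38993107e-01]), 'joint_velocities': array([ 0.03607642, -0.06378448, -0.18627598, -0.06233251,  0.02078429,
        0.06093566]), 'effort': array([-4.59040875e-04, -5.94203532e+01, -3.34468603e+01,  6.96195988e-02,
        2.04532861e-02, -6.79664572e-05]), 'eef_pos': array([0.21111977, 0.58787457, 0.21403233]), 'eef_rot': array([[-9.41158997e-01,  3.37963923e-01, -3.58700861e-04],
       [ 3.37964114e-01,  9.41158468e-01, -9.98166081e-04],
       [ 2.50227918e-07, -1.06066101e-03, -9.99999437e-01]]), 'ft_force': array([ 0.9338424 , -0.38419885,  0.39215241]), 'torque': array([ 0.02514175,  0.06631883, -0.02120671]), 'opening': 0.09201183620237564}
```

View pics/top0.png

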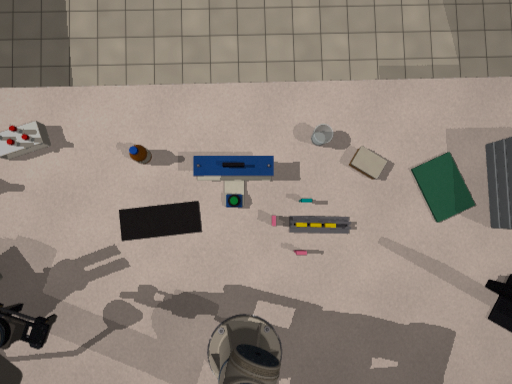

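View pics/scene0.png

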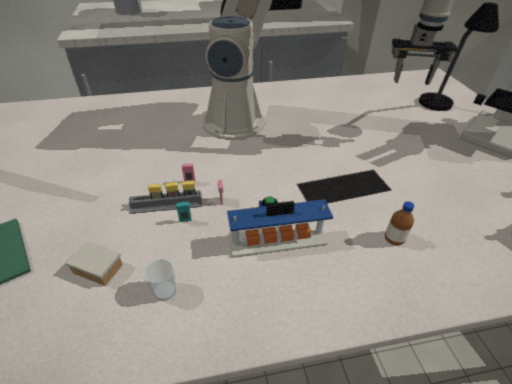

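View pics/wrist0.png

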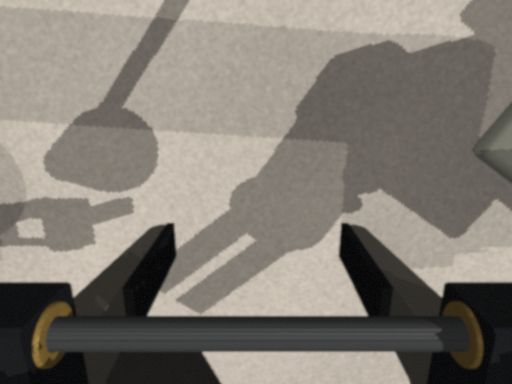

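Run:
```python
from h import *
c=np.load('top0.npy',allow_pickle=True).item(); f=c['frame']
cv2.imwrite('pics/topz.png',cv2.resize(f[130:270,110:370],None,fx=3,fy=3,interpolation=cv2.INTER_CUBIC))
s=np.load('scene0.npy',allow_pickle=True).item()['frame']
cv2.imwrite('pics/scz.png',cv2.resize(s[150:260,120:340],None,fx=3.5,fy=3.5,interpolation=cv2.INTER_CUBIC))
hsv=cv2.cvtColor(f,cv2.COLOR_BGR2HSV);W=cloud(c)
def info(name,m,z=None,n=1):
    cs,_=cv2.findContours(m.astype(np.uint8),cv2.RETR_EXTERNAL,cv2.CHAIN_APPROX_NONE)
    for q in sorted(cs,key=cv2.contourArea)[::-1][:n]:
        k=np.zeros(m.shape,np.uint8);cv2.drawContours(k,[q],-1,1,-1);k=(k>0)&m
        P=W[k];zz=np.nanmedian(P[:,2]); h=z if z is not None else zz
        X=np.array([pt(c,u,v,h)[:2] for u,v in q[:,0]])
        rc=cv2.minAreaRect((X*1000).astype(np.float32))
        print(name,'px',q[:,0].mean(0).round(1),'z',zz.round(4),'rect',np.round(rc[0],1),np.round(rc[1],1),round(rc[2],1))
H,S,V=cv2.split(hsv)
info('blue',(H>100)&(H<125)&(S>150)&(V>60),None,3)
info('yellow',(H>20)&(H<35)&(S>130)&(V>100),0.076,4)
info('pink',((H>160))&(S>80)&(V>120),None,3)
info('turq',((H>80)&(H<98))&(S>120)&(V>60),None,3)
info('green',((H>50)&(H<80))&(S>150)&(V>60),None,3)
z=np.zeros_like(S,bool);z[190:250,110:210]=1
info('mat',(V<45)&z,0.004,1)
z=np.zeros_like(S,bool);z[205:245,280:360]=1
info('rack',(V<140)&z,0.03,1)
```

```text
blue px [233. 165.] z 0.1044 rect [633.8  17.9] [255.1  59.3] 88.5
blue px [132.9 150. ] z 0.1315 rect [686.6 336. ] [22.3 19.3] 88.5
blue px [227.7 200.5] z 0.0317 rect [521.   38.6] [10.3 38. ] 88.5
yellow px [330. 225.] z 0.0765 rect [ 428.2 -298.5] [33.6 13.3] 88.3
yellow px [300.8 224.2] z 0.0767 rect [ 434.4 -201.9] [33.4 13.3] 88.3
yellow px [315.3 224.7] z 0.0762 rect [ 429.6 -250.1] [36.8 13.3] 88.3
pink px [300.5 252.4] z 0.0713 rect [ 340.  -195.8] [40.   9.9] 88.3
pink px [273.5 220.5] z 0.0713 rect [ 448.5 -111.1] [10. 30.] 88.1
turq px [306. 200.] z 0.071 rect [ 513.9 -220.8] [37.   6.7] 88.4
green px [233.5 200. ] z 0.0534 rect [521.4  20.8] [23.7 27.1] 88.5
green px [458. 187.] z 0.0132 rect [ 546.7 -774.6] [0. 0.] 0.0
mat px [159.4 220.3] z 0.0052 rect [459.6 281.7] [105.4 276.6] 4.9
rack px [317.8 224. ] z 0.0086 rect [ 429.5 -268.2] [263.5  58.6] 88.3
```

View pics/topz.png

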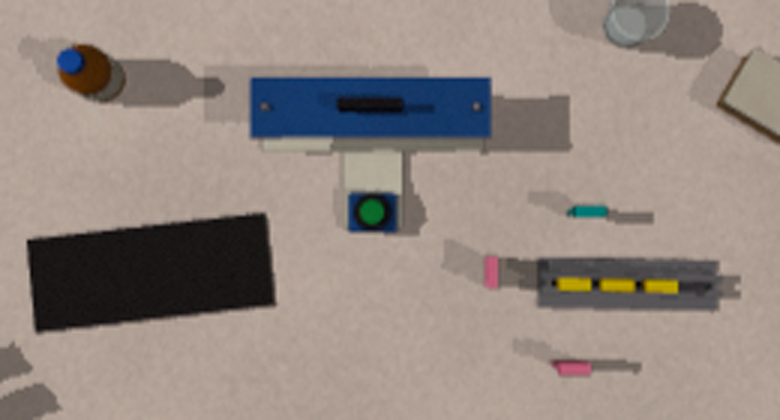

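View pics/scz.png

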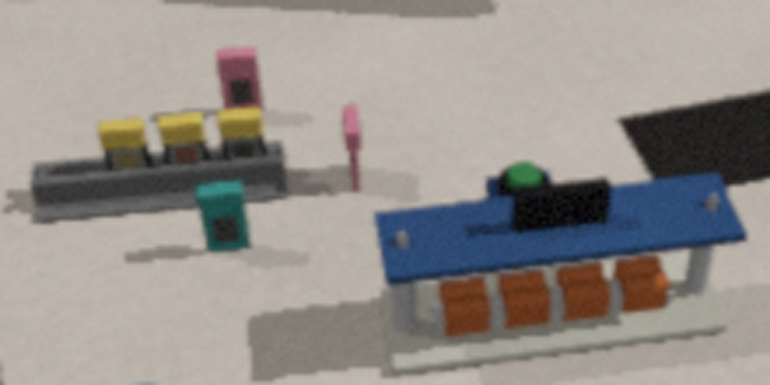

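```bash
python3 -m inch '0 0 0.4 0; 0 0 0.4 0; 0.35 -0.47 0 -0.1; 0.35 -0.47 0 -0.1; 0.35 -0.47 0 -0.1; 0.35 -0.47 0 -0.1; 0.35 -0.47 0 -0.1; 0.35 -0.47 0 -0.1; 0.35 -0.47 0 -0.1; 0.35 -0.47 0 -0.1; 0.35 -0.47 0 -0.1; 0.35 -0.47 0 -0.1; 0.35 -0.47 0 -0.1; 0.35 -0.47 0 -0.1; 0 0 0 0' -1
python3 - <<'E'
from h import *
c=camera('wrist'); np.save('wrist1.npy',c,allow_pickle=True); cv2.imwrite('pics/wrist1.png',c['frame']); print(np.round(r.sense()['eef_rot'],3).tolist())
c=np.load('top0.npy',allow_pickle=True).item(); f=c['frame']
H,S,V=cv2.split(cv2.cvtColor(f,cv2.COLOR_BGR2HSV))
m=(H>100)&(H<125)&(S>150)&(V>60)
# long edges: per-column first/last row
top=[];bot=[]
for u in range(197,270):
    rows=np.where(m[140:185,u])[0]+140
    top.append(pt(c,u,rows.min()-.5,.103)[:2]);bot.append(pt(c,u,rows.max()+.5,.103)[:2])
for e in(top,bot):
    e=np.array(e);p=np.polyfit(e[:,1],e[:,0],1);print(np.degrees(np.arctan(p[0])),p[0]*.018+p[1])
E
```

```text
time_s: 2.02
eef_pos: [0.6327, 0.021, 0.2937]
eef_rot: [[0.035, 0.999, -0.001], [0.999, -0.035, -0.001], [-0.001, -0.001, -1.0]]
ft_force: [-0.7, 1.2, -0.2]
opening: 0.092
[[0.033, 0.999, -0.001], [0.999, -0.033, 0.0], [0.0, -0.001, -1.0]]
1.4889349420179028 0.6653065189757998
1.5410128251457633 0.6027311084730392
```

View pics/wrist1.png

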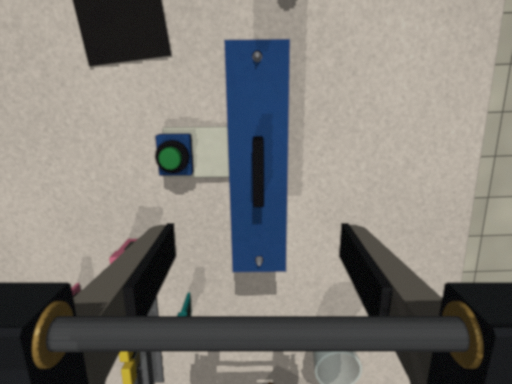

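```bash
cat >> h.py <<'E'
def hsv(c): return cv2.split(cv2.cvtColor(c['frame'],cv2.COLOR_BGR2HSV))
def rects(c,m,z,n=1,mina=10,roi=None):
    m=m.copy()
    if roi is not None:
        k=np.zeros_like(m);k[roi[1]:roi[3],roi[0]:roi[2]]=1;m=m&k
    W=cloud(c);cs,_=cv2.findContours(m.astype(np.uint8),cv2.RETR_EXTERNAL,cv2.CHAIN_APPROX_NONE);out=[]
    for q in sorted(cs,key=cv2.contourArea)[::-1][:n]:
        if cv2.contourArea(q)<mina: continue
        k=np.zeros(m.shape,np.uint8);cv2.drawContours(k,[q],-1,1,-1);k=(k>0)&m
        X=np.array([pt(c,u,v,z)[:2] for u,v in q[:,0]])*1000
        (cx,cy),(w,h),a=cv2.minAreaRect(X.astype(np.float32))
        if w<h: w,h,a=h,w,a-90   # a = direction of long side, deg
        a=(a+90)%180-90
        print('px',q[:,0].mean(0).round(1),'zmed',np.nanmedian(W[k][:,2]).round(4),'ctr',round(cx,1),round(cy,1),'size',round(w,1),round(h,1),'longdir',round(a,2))
        out.append((cx,cy,w,h,a))
    return out
E
python3 - <<'E'
from h import *
c=np.load('wrist1.npy',allow_pickle=True).item();H,S,V=hsv(c)
b=(H>100)&(H<125)&(S>150)&(V>60)
rects(c,b,.103,2)
rects(c,(V<40),.139,1,roi=(230,120,285,220))
print('mat')
W=cloud(c)
c0=np.load('top0.npy',allow_pickle=True).item();H0,S0,V0=hsv(c0)
rects(c0,V0<45,.004,1,roi=(110,190,210,250))
rects(c,(H>50)&(H<80)&(S>150)&(V>60),.048,1)
for u,v in((257,57),(259,261)): print(pt(c,u,v,.113),W[v,u])
E
```

```text
px [257.6 153. ] zmed 0.1024 ctr 633.5 19.8 size 257.5 62.3 longdir 88.48
px [175.3 140.1] zmed 0.0291 ctr 542.8 48.7 size 35.5 18.5 longdir -2.03
px [257.5 171.5] zmed 0.1383 ctr 633.1 21.9 size 71.1 9.3 longdir 88.21
mat
px [159.4 220.3] zmed 0.0052 ctr 459.6 281.7 size 276.6 105.4 longdir -85.07
px [169.5 157.8] zmed 0.0509 ctr 521.5 22.5 size 27.5 27.4 longdir 21.16
[0.63661909 0.13237409 0.113     ] [0.63662136 0.13243065 0.11238294]
[ 0.63104962 -0.09111283  0.113     ] [ 0.6310031  -0.09319266  0.10919447]
```

```bash
python3 -m inch '0.005 -0.005 -0.5 0.008; 0 0 -0.5 0; 0 0 -0.5 0; 0 0 -0.2 0; 0 0 -0.14 0; 0 0 0 0'; python3 -m inch '0 0 0 0; 0 0 0 0; 0 0 0 0; 0 0 0 0;0 0 0 0;0 0 0 0' 1
```

```text
time_s: 2.82
eef_pos: [0.6319, 0.0241, 0.111]
eef_rot: [[0.022, 1.0, 0.0], [1.0, -0.022, 0.0], [0.0, 0.0, -1.0]]
ft_force: [0.3, -0.2, -0.0]
opening: 0.0919
time_s: 3.58
eef_pos: [0.6317, 0.0237, 0.1106]
eef_rot: [[0.022, 1.0, -0.0], [1.0, -0.022, -0.0], [-0.0, -0.0, -1.0]]
ft_force: [0.1, -0.9, 0.3]
opening: 0.0341
```

```bash
python3 -m inch '0 0 0 0; 0 0 0 0; 0 0 0 0; 0 0 0 0'; python3 -m inch '0 0 0.1 0; 0 0 0.1 0;0 0 0.2 0; 0 0 0.2 0; 0 0 0.2 0;0 0 0.2 0;0 0 0 0'
```

```text
time_s: 4.08
eef_pos: [0.6325, 0.0237, 0.1108]
eef_rot: [[0.022, 1.0, 0.001], [1.0, -0.022, 0.0], [0.0, 0.001, -1.0]]
ft_force: [3.1, -0.1, -1.3]
opening: 0.012
time_s: 4.95
eef_pos: [0.6325, 0.0238, 0.2128]
eef_rot: [[0.022, 1.0, 0.003], [1.0, -0.022, 0.0], [0.0, 0.003, -1.0]]
ft_force: [-0.8, 0.3, -4.6]
opening: 0.0117
```

```bash
python3 -m inch '-0.29 0.435 0 0.018;-0.29 0.435 0 0.018;-0.29 0.435 0 0.018;-0.29 0.435 0 0.018;-0.29 0.435 0 0.018;-0.29 0.435 0 0.018; 0 0 -0.4 0; 0 0 -0.4 0; 0 0 -0.4 0; 0 0 -0.3 0;0 0 -0.2 0;0 0 -0.1 0; 0 0 0 0; 0 0 0 0'
```

```text
time_s: 6.7
eef_pos: [0.4582, 0.285, 0.0313]
eef_rot: [[-0.091, 0.996, 0.001], [0.996, 0.091, 0.001], [0.001, 0.001, -1.0]]
ft_force: [-0.4, 1.2, -3.0]
opening: 0.0114
```

```bash
python3 -m inch '0 0 -0.05 0; 0 0 -0.03 0; 0 0 -0.03 0; 0 0 0 0;0 0 0 0'
```

```text
time_s: 7.32
eef_pos: [0.4578, 0.2847, 0.0196]
eef_rot: [[-0.091, 0.996, 0.0], [0.996, 0.091, 0.0], [0.0, 0.0, -1.0]]
ft_force: [-0.2, 0.2, -1.7]
opening: 0.0122
```

```bash
python3 -m inch '0 0 -0.01 0; 0 0 0 0'; python3 -m inch '0 0 0 0;0 0 0 0;0 0 0 0; 0 0 0 0; 0 0 0 0; 0 0 0.1 0; 0 0 0.5 0; 0 0 0.5 0; 0 0 0.5 0; 0 0 0.5 0;0 0 0 0; 0 0 0 0' -1
python3 - <<'E'
from h import *
for n in('top','wrist'):
    c=camera(n);np.save(n+'2.npy',c,allow_pickle=True);cv2.imwrite(f'pics/{n}2.png',c['frame'])
    H,S,V=hsv(c);b=(H>100)&(H<125)&(S>150)&(V>60);rects(c,b,.012,2)
    rects(c,((H<18)&(S>180)&(V>80)),.042,6)
E
```

```text
time_s: 7.58
eef_pos: [0.4578, 0.2848, 0.0195]
eef_rot: [[-0.091, 0.996, 0.0], [0.996, 0.091, 0.0], [0.0, 0.0, -1.0]]
ft_force: [-4.2, -2.1, 11.1]
opening: 0.0119
time_s: 9.07
eef_pos: [0.4574, 0.2845, 0.2285]
eef_rot: [[-0.091, 0.996, -0.0], [0.996, 0.091, -0.0], [-0.0, -0.0, -1.0]]
ft_force: [-0.7, -0.2, -0.4]
opening: 0.0922
px [169.  219.6] zmed 0.0131 ctr 460.8 247.1 size 199.6 67.6 longdir -84.82
px [132.9 150. ] zmed 0.1311 ctr 708.8 372.0 size 24.6 21.3 longdir 88.53
px [240.5 168. ] zmed 0.0421 ctr 631.2 -5.8 size 31.0 27.7 longdir 88.48
px [227. 168.] zmed 0.0418 ctr 632.5 40.6 size 34.4 27.7 longdir 88.49
px [253.8 168. ] zmed 0.0423 ctr 630.0 -50.6 size 31.1 27.7 longdir 88.47
px [213.7 165.4] zmed 0.042 ctr 642.3 86.7 size 30.9 10.4 longdir 88.49
px [213.7 170.4] zmed 0.0422 ctr 625.1 87.1 size 30.9 10.4 longdir 88.47
px [133.7 156.6] zmed 0.0952 ctr 679.5 360.3 size 28.9 12.1 longdir 66.58
px [258.1 151.9] zmed 0.0114 ctr 458.4 281.4 size 259.4 67.1 longdir -84.82
px [494.8 133.4] zmed 0.0895 ctr 706.5 343.9 size 36.9 36.1 longdir -84.79
px [368.  367.5] zmed 0.0391 ctr 628.3 26.6 size 50.8 38.8 longdir -84.8
```

View pics/top2.png

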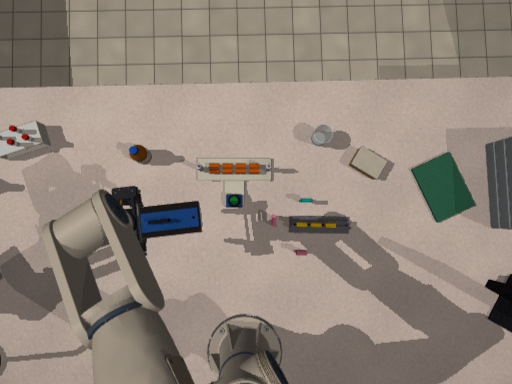

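```bash
python3 -m inch '0.29 -0.5 0.05 -0.018;0.29 -0.5 0.05 -0.018;0.29 -0.5 0 -0.018;0.29 -0.5 0 -0.018;0.29 -0.5 0 -0.018;0.29 -0.4 0 -0.02; 0 0 0 0; 0 0 0 0;0 0 0 0' -1
python3 - <<'E'
from h import *
n='wrist'
c=camera(n);np.save(n+'3.npy',c,allow_pickle=True);cv2.imwrite(f'pics/{n}3.png',c['frame'])
H,S,V=hsv(c)
rects(c,((H<18)&(S>180)&(V>80)),.042,8)
rects(c,(H>50)&(H<80)&(S>150)&(V>60),.048,1)
E
```

```text
time_s: 10.3
eef_pos: [0.6309, -0.0041, 0.2381]
eef_rot: [[0.023, 1.0, -0.001], [1.0, -0.023, 0.0], [0.0, -0.001, -1.0]]
ft_force: [-0.2, 0.1, 0.3]
opening: 0.0916
px [267.8  78.3] zmed 0.0408 ctr 644.3 87.5 size 30.8 12.5 longdir 88.92
px [251.   78.1] zmed 0.0407 ctr 626.5 87.9 size 30.8 12.6 longdir 88.68
px [251.4 122.1] zmed 0.0405 ctr 625.9 43.1 size 32.0 12.1 longdir 88.15
px [267.3 122.3] zmed 0.0406 ctr 643.2 42.2 size 31.0 12.0 longdir 88.92
px [251.1 162.7] zmed 0.0405 ctr 624.5 -1.6 size 35.4 12.3 longdir 88.15
px [267.  162.7] zmed 0.0405 ctr 642.0 -2.5 size 34.3 11.3 longdir 88.92
px [251.5 200.6] zmed 0.0404 ctr 623.9 -46.5 size 35.4 11.7 longdir 88.2
px [266.4 200.4] zmed 0.0404 ctr 640.1 -46.3 size 36.6 11.7 longdir 89.36
px [155.8 144.2] zmed 0.0511 ctr 521.7 22.2 size 27.5 26.0 longdir 83.24
```

View pics/wrist3.png

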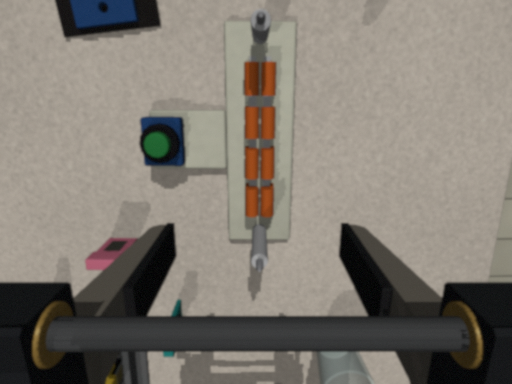

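```bash
python3 -m inch '-0.33 -0.49 0 0;-0.33 -0.49 0 0;-0.33 -0.49 0 0;-0.33 -0.49 0 0;-0.33 -0.49 0 0;-0.33 -0.49 0 0; 0 0 0 0; 0 0 0 0;0 0 0 0' -1
python3 - <<'E'
from h import *
n='wrist'
c=camera(n);np.save(n+'4.npy',c,allow_pickle=True);cv2.imwrite(f'pics/{n}4.png',c['frame'])
H,S,V=hsv(c)
rects(c,(H>20)&(H<35)&(S>130)&(V>100),.076,5)
E
```

```text
time_s: 11.48
eef_pos: [0.4345, -0.2979, 0.2386]
eef_rot: [[0.022, 1.0, 0.0], [1.0, -0.022, 0.0], [0.0, 0.0, -1.0]]
ft_force: [0.4, 0.1, -0.3]
opening: 0.0917
px [253.8  72.3] zmed 0.0753 ctr 434.0 -201.9 size 35.0 13.2 longdir 88.23
px [252.7 123.3] zmed 0.0753 ctr 431.7 -249.4 size 36.0 13.7 longdir 88.19
px [251.6 170.1] zmed 0.0752 ctr 429.1 -296.8 size 36.9 13.5 longdir 88.14
```

View pics/wrist4.png

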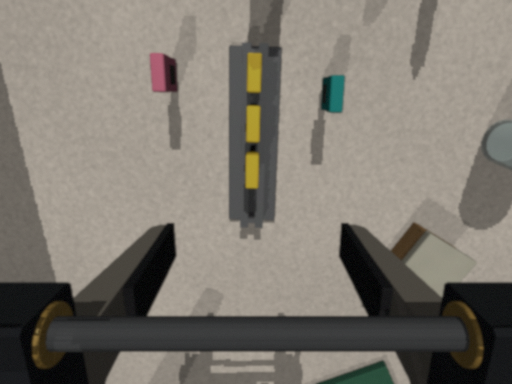

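```bash
python3 -m inch '-0.05 0.01 -0.5 -0.006;0 0 -0.5 0;0 0 -0.5 0;0 0 -0.25 0; 0 0 -0.16 0; 0 0 0 0; 0 0 0 0' -1; python3 -m inch '0 0 0 0;0 0 0 0;0 0 0 0;0 0 0 0;0 0 0 0;0 0 0 0;0 0 0 0;0 0 0 0;0 0 0 0;0 0 0 0' 1
```

```text
time_s: 12.4
eef_pos: [0.4296, -0.2986, 0.0486]
eef_rot: [[0.03, 1.0, 0.001], [1.0, -0.03, -0.001], [-0.001, 0.001, -1.0]]
ft_force: [-0.6, -0.1, 0.2]
opening: 0.0921
time_s: 13.65
eef_pos: [0.4287, -0.2983, 0.0476]
eef_rot: [[0.031, 1.0, -0.0], [1.0, -0.031, 0.0], [0.0, -0.0, -1.0]]
ft_force: [-0.2, 0.1, 0.3]
opening: 0.0138
```

```bash
python3 -m inch '0 0 0.2 0;0 0 0.5 0;0 0 0.5 0;0 0 0.3 0;0.293 0.486 0 0;0.293 0.486 0 0;0.293 0.486 0 0;0.293 0.486 0 0;0.293 0.486 0 0;0.293 0.486 0 0;0.293 0.486 0 0;0 0 0 0; 0 0 0 0; 0 0 0 0'
python3 - <<'E'
from h import *
c=camera('wrist');np.save('wrist5.npy',c,allow_pickle=True);cv2.imwrite('pics/wrist5.png',c['frame'])
H,S,V=hsv(c)
rects(c,((H<18)&(S>180)&(V>80)),.042,8)
print(r.sense()['eef_pos'],r.sense()['eef_rot'][:,1])
E
```

```text
time_s: 15.4
eef_pos: [0.6331, 0.0407, 0.1975]
eef_rot: [[0.032, 0.999, -0.001], [0.999, -0.032, -0.0], [-0.0, -0.001, -1.0]]
ft_force: [-0.1, -0.2, -1.1]
opening: 0.0139
px [267.  124.7] zmed 0.0406 ctr 644.3 88.0 size 32.4 11.7 longdir 88.37
px [249.1 124.9] zmed 0.0406 ctr 626.8 88.6 size 32.4 11.7 longdir 88.08
px [267.1 169.6] zmed 0.0405 ctr 643.3 44.0 size 36.0 12.2 longdir 88.37
px [249.7 170.1] zmed 0.0405 ctr 625.7 44.1 size 35.0 12.9 longdir 88.13
px [268.5 207.5] zmed 0.0407 ctr 642.3 2.6 size 29.7 10.3 longdir 88.9
px [247.8 204.8] zmed 0.0402 ctr 622.7 7.1 size 21.9 8.3 longdir 87.55
[0.63328549 0.04066233 0.19764722] [ 9.99486570e-01 -3.20393117e-02 -2.82483211e-04]
```

View pics/wrist5.png

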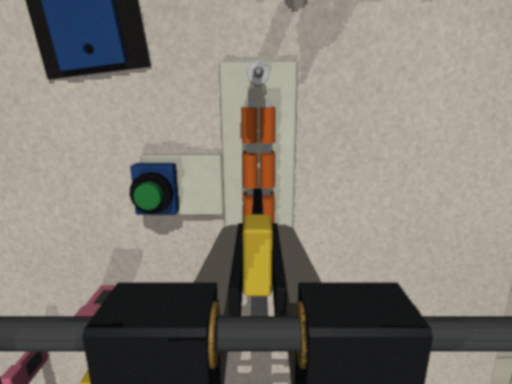

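```bash
python3 -m inch '0.008 0.011 -0.4 0.004;0 0 -0.4 0;0 0 -0.3 0;0 0 -0.05 0; 0 0 0 0;0 0 0 0'; python3 -m inch '0 0 -0.05 0;0 0 -0.05 0;0 0 -0.05 0;0 0 0 0'
```

```text
time_s: 16.2
eef_pos: [0.6356, 0.0428, 0.0842]
eef_rot: [[0.027, 1.0, 0.002], [1.0, -0.027, 0.0], [0.0, 0.002, -1.0]]
ft_force: [0.9, 0.6, -0.2]
opening: 0.0139
time_s: 16.7
eef_pos: [0.6347, 0.0431, 0.0677]
eef_rot: [[0.026, 1.0, 0.0], [1.0, -0.026, 0.0], [0.0, 0.0, -1.0]]
ft_force: [-1.3, 0.6, 0.9]
opening: 0.0136
```

```bash
python3 -m inch '0 0 -0.05 0;0 0 -0.05 0;0 0 -0.02 0;0 0 0 0'; python3 -m inch '0 0 -0.02 0;0 0 0 0'
```

```text
time_s: 17.2
eef_pos: [0.6344, 0.043, 0.0551]
eef_rot: [[0.026, 1.0, -0.001], [1.0, -0.026, 0.0], [-0.0, -0.001, -1.0]]
ft_force: [-1.0, 0.4, 0.7]
opening: 0.0138
time_s: 17.45
eef_pos: [0.6348, 0.043, 0.0535]
eef_rot: [[0.026, 1.0, 0.0], [1.0, -0.026, 0.0], [0.0, 0.0, -1.0]]
ft_force: [0.3, -0.7, 1.6]
opening: 0.0137
```

```bash
python3 -m inch '0 0 -0.02 0;0 0 0 0'
python3 - <<'E'
from h import *
c=camera('scene');cv2.imwrite('pics/s6.png',cv2.resize(c['frame'][150:270,200:360],None,fx=4,fy=4,interpolation=cv2.INTER_CUBIC))
c=camera('wrist');cv2.imwrite('pics/w6.png',c['frame'])
E
```

```text
time_s: 17.7
eef_pos: [0.6352, 0.043, 0.0533]
eef_rot: [[0.026, 1.0, 0.001], [1.0, -0.026, 0.0], [0.0, 0.001, -1.0]]
ft_force: [-5.0, -0.1, 18.1]
opening: 0.0143
```

View pics/s6.png

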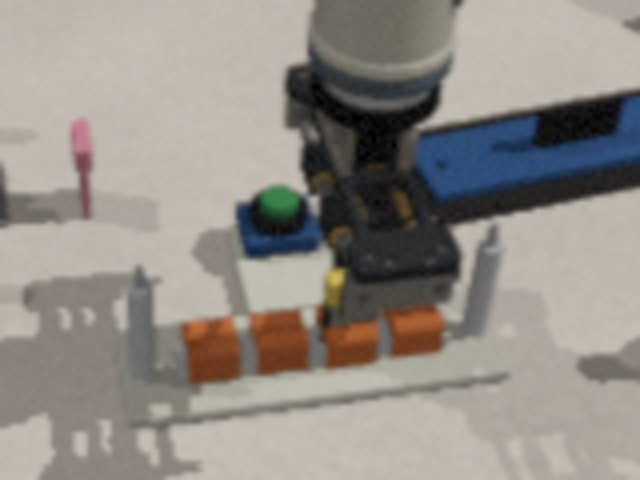

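View pics/w6.png

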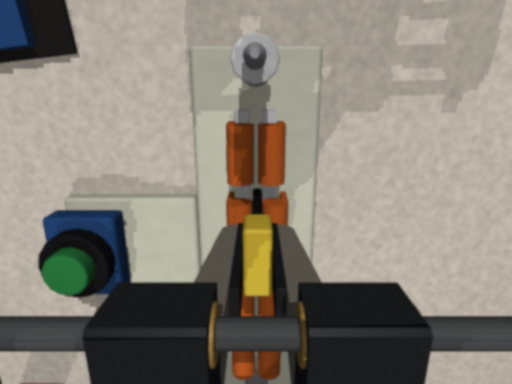

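```bash
python3 -m inch '0 0 0.02 0;0 0 0 0;0 0 0 0;0 0 0 0; 0 0 0 0;0 0 0.2 0;0 0 0.5 0;0 0 0.5 0;0 0 0.3 0;-0.34 -0.488 0 0;-0.34 -0.488 0 0;-0.34 -0.488 0 0;-0.34 -0.488 0 0;-0.34 -0.488 0 0;-0.34 -0.488 0 0;0 0 0 0;0 0 0 0' -1
python3 - <<'E'
from h import *
c=camera('wrist');cv2.imwrite('pics/w7.png',c['frame']);H,S,V=hsv(c)
rects(c,(H>20)&(H<35)&(S>130)&(V>100),.076,5)
print(r.sense()['eef_pos'])
c=camera('top');cv2.imwrite('pics/t7.png',cv2.resize(c['frame'][130:270,110:370],None,fx=3,fy=3,interpolation=cv2.INTER_CUBIC));H,S,V=hsv(c)
rects(c,(H>20)&(H<35)&(S>130)&(V>100),.082,5)
rects(c,(H>100)&(H<125)&(S>150)&(V>60),.012,1)
E
```

```text
time_s: 19.92
eef_pos: [0.431, -0.2499, 0.2046]
eef_rot: [[0.028, 1.0, 0.001], [1.0, -0.028, -0.0], [-0.0, 0.001, -1.0]]
ft_force: [1.4, -0.1, 0.6]
opening: 0.0922
px [258.4 126.5] zmed 0.0753 ctr 433.9 -201.1 size 36.0 13.4 longdir 88.12
px [257.2 177.8] zmed 0.0752 ctr 431.6 -247.8 size 37.3 13.8 longdir 88.08
[ 0.43125285 -0.24937087  0.20436065]
px [315.3 224.7] zmed 0.0769 ctr 429.8 -248.9 size 36.6 13.2 longdir 88.32
px [301.  224.3] zmed 0.077 ctr 434.6 -200.9 size 33.2 13.2 longdir 88.32
px [226.  166.5] zmed 0.0834 ctr 634.1 42.1 size 33.3 13.4 longdir 88.48
px [160.  220.7] zmed 0.0131 ctr 458.0 278.8 size 262.4 67.3 longdir -85.1
```

View pics/t7.png

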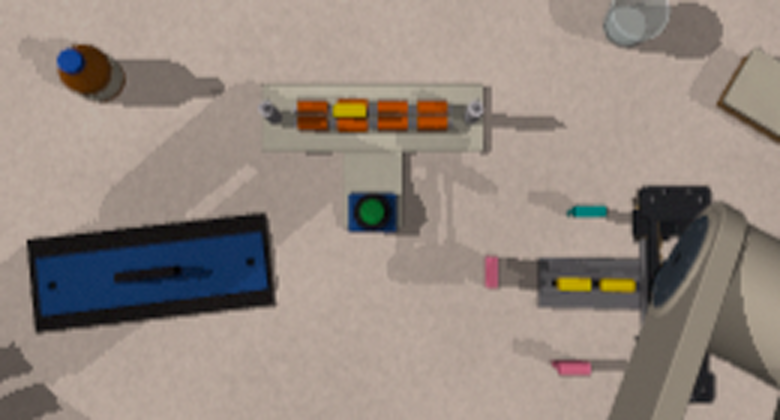

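```bash
python3 -m inch '0.005 0.01 -0.5 0;0 0 -0.5 0;0 0 -0.35 0; 0 0 -0.21 0; 0 0 0 0; 0 0 0 0' -1; python3 -m inch '0 0 0 0;0 0 0 0;0 0 0 0;0 0 0 0;0 0 0 0;0 0 0 0;0 0 0 0;0 0 0 0;0 0 0 0;0 0 0 0' 1
```

```text
time_s: 20.78
eef_pos: [0.4321, -0.2484, 0.0483]
eef_rot: [[0.025, 1.0, 0.001], [1.0, -0.025, -0.0], [-0.0, 0.001, -1.0]]
ft_force: [0.8, -0.7, 0.3]
opening: 0.0919
time_s: 22.02
eef_pos: [0.4311, -0.2488, 0.0476]
eef_rot: [[0.026, 1.0, -0.0], [1.0, -0.026, -0.0], [-0.0, -0.0, -1.0]]
ft_force: [-0.4, -0.3, -0.2]
opening: 0.014
```

```bash
python3 -m inch '0 0 0.2 0;0 0 0.5 0;0 0 0.5 0;0 0 0.3 0;0.338 0.408 0 0;0.338 0.408 0 0;0.338 0.408 0 0;0.338 0.408 0 0;0.338 0.408 0 0;0.338 0.408 0 0;0 0 0 0; 0 0 0 0;0 0 -0.4 0;0 0 -0.4 0;0 0 -0.3 0;0 0 -0.03 0;0 0 0 0; 0 0 0 0'
```

```text
time_s: 24.28
eef_pos: [0.6349, -0.0043, 0.0863]
eef_rot: [[0.027, 1.0, 0.002], [1.0, -0.027, -0.0], [0.0, 0.002, -1.0]]
ft_force: [-1.4, -0.6, -0.2]
opening: 0.0138
```

```bash
python3 -m inch '-0.005 0.01 -0.05 0;0 0 -0.05 0;0 0 -0.05 0;0 0 -0.05 0;0 0 -0.05 0;0 0 -0.05 0;0 0 -0.02 0;0 0 0 0'; python3 -m inch '0 0 -0.03 0; 0 0 0 0'
```

```text
time_s: 25.28
eef_pos: [0.6336, -0.003, 0.0534]
eef_rot: [[0.026, 1.0, 0.0], [1.0, -0.026, 0.0], [0.0, 0.0, -1.0]]
ft_force: [-3.3, 0.2, 13.5]
opening: 0.0134
time_s: 25.52
eef_pos: [0.6352, -0.003, 0.0529]
eef_rot: [[0.026, 1.0, 0.003], [1.0, -0.026, 0.0], [0.0, 0.003, -1.0]]
ft_force: [-6.8, -0.7, 32.3]
opening: 0.014
```

```bash
python3 -m inch '0 0 0.03 0;0 0 0 0;0 0 0 0;0 0 0 0; 0 0 0 0;0 0 0.2 0;0 0 0.5 0;0 0 0.5 0;0 0 0.3 0;-0.4 -0.396 0 0;-0.4 -0.396 0 0;-0.4 -0.396 0 0;-0.4 -0.396 0 0;-0.4 -0.396 0 0;0 0 0 0;0 0 0 0' -1
python3 - <<'E'
from h import *
c=camera('wrist');H,S,V=hsv(c)
rects(c,(H>20)&(H<35)&(S>130)&(V>100),.076,5)
print(r.sense()['eef_pos'])
c=camera('top');H,S,V=hsv(c)
rects(c,(H>20)&(H<35)&(S>130)&(V>100),.082,5)
E
```

```text
time_s: 27.52
eef_pos: [0.4341, -0.2011, 0.2037]
eef_rot: [[0.028, 1.0, 0.002], [1.0, -0.028, -0.0], [-0.0, 0.002, -1.0]]
ft_force: [-0.2, -0.1, 1.2]
opening: 0.0919
px [256.4 178.4] zmed 0.0751 ctr 433.8 -199.2 size 38.5 13.6 longdir 86.62
[ 0.43444831 -0.20073952  0.20345599]
px [226.  166.5] zmed 0.0835 ctr 634.1 42.1 size 33.3 13.4 longdir 88.48
px [240.  166.5] zmed 0.0827 ctr 631.2 -4.5 size 33.3 10.1 longdir 88.48
px [299.8 224.2] zmed 0.0764 ctr 434.6 -197.6 size 26.6 13.2 longdir 88.32
```

```bash
python3 -m inch '-0.005 0.01 -0.5 0;0 0 -0.5 0;0 0 -0.35 0; 0 0 -0.2 0; 0 0 0 0; 0 0 0 0' -1; python3 -m inch '0 0 0 0;0 0 0 0;0 0 0 0;0 0 0 0;0 0 0 0;0 0 0 0;0 0 0 0;0 0 0 0;0 0 0 0;0 0 0 0' 1
```

```text
time_s: 28.38
eef_pos: [0.4339, -0.1997, 0.0482]
eef_rot: [[0.025, 1.0, 0.001], [1.0, -0.025, -0.0], [-0.0, 0.001, -1.0]]
ft_force: [0.2, -0.4, -0.1]
opening: 0.0921
time_s: 29.62
eef_pos: [0.4329, -0.2, 0.0476]
eef_rot: [[0.026, 1.0, -0.0], [1.0, -0.026, 0.0], [0.0, -0.0, -1.0]]
ft_force: [-0.3, -0.0, -0.5]
opening: 0.0135
```

```bash
python3 -m inch '0 0 0.2 0;0 0 0.5 0;0 0 0.5 0;0 0 0.3 0;0.4 0.302 0 0;0.4 0.302 0 0;0.4 0.302 0 0;0.4 0.302 0 0;0.4 0.302 0 0;0 0 0 0; 0 0 0 0;0 0 -0.4 0;0 0 -0.4 0;0 0 -0.3 0;0 0 -0.03 0;0 0 0 0; 0 0 0 0'
```

```text
time_s: 31.75
eef_pos: [0.6339, -0.0493, 0.0863]
eef_rot: [[0.027, 1.0, 0.002], [1.0, -0.027, -0.0], [-0.0, 0.002, -1.0]]
ft_force: [-0.3, -0.4, 0.1]
opening: 0.0136
```

```bash
python3 -m inch '-0.008 0 -0.05 0;0 0 -0.05 0;0 0 -0.05 0;0 0 -0.05 0;0 0 -0.05 0;0 0 -0.05 0;0 0 -0.02 0;0 0 0 0'; python3 -m inch '0 0 -0.02 0; 0 0 0 0'
```

```text
time_s: 32.75
eef_pos: [0.6324, -0.049, 0.0534]
eef_rot: [[0.026, 1.0, 0.0], [1.0, -0.026, -0.0], [0.0, 0.0, -1.0]]
ft_force: [-3.1, 0.6, 12.2]
opening: 0.0136
time_s: 33.0
eef_pos: [0.6331, -0.049, 0.0531]
eef_rot: [[0.026, 1.0, 0.002], [1.0, -0.026, -0.0], [-0.0, 0.002, -1.0]]
ft_force: [-7.3, 0.3, 27.9]
opening: 0.0138
```

```bash
python3 -m inch '0 0 0.02 0;0 0 0 0;0 0 0 0;0 0 0 0; 0 0 0 0;0 0 0.2 0;0 0 0.5 0;0 0 0.5 0;0 0 0.5 0;0 0 0.6 0;-0.25 0.471 0 0.016;-0.25 0.471 0 0.016;-0.25 0.471 0 0.016;-0.25 0.471 0 0.016;-0.25 0.471 0 0.016;-0.25 0.471 0 0.016;-0.25 0.471 0 0.016;0 0 0 0;0 0 0 0' -1
python3 - <<'E'
from h import *
c=camera('wrist');cv2.imwrite('pics/w8.png',c['frame']);H,S,V=hsv(c)
b=(H>100)&(H<125)&(S>150)&(V>60)
rects(c,b,.012,1); rects(c,V<40,.048,2,roi=(225,80,300,250))
s=r.sense();print(s['eef_pos'],s['eef_rot'][:,1])
c=camera('top');cv2.imwrite('pics/t8.png',c['frame']);H,S,V=hsv(c)
rects(c,(H>20)&(H<35)&(S>130)&(V>100),.082,5)
rects(c,(H>100)&(H<125)&(S>150)&(V>60),.012,1)
c=camera('scene');cv2.imwrite('pics/s8.png',cv2.resize(c['frame'][150:270,120:420],None,fx=2.6,fy=2.6,interpolation=cv2.INTER_CUBIC))
E
```

```text
time_s: 35.38
eef_pos: [0.4573, 0.2804, 0.2835]
eef_rot: [[-0.091, 0.996, 0.001], [0.996, 0.091, 0.0], [0.0, 0.001, -1.0]]
ft_force: [0.7, 0.2, 0.3]
opening: 0.0914
px [257.5 143.1] zmed 0.0114 ctr 458.6 281.1 size 259.7 67.2 longdir -84.88
px [290. 160.] zmed 0.0035 ctr 499.7 273.3 size 205.5 17.2 longdir -84.79
px [228.2 161.2] zmed 0.0034 ctr 423.6 267.0 size 204.1 10.6 longdir -85.91
[0.45761713 0.27998047 0.28329275] [9.95914676e-01 9.02947380e-02 9.04205897e-04]
px [254.2 166.3] zmed 0.083 ctr 631.6 -51.1 size 33.4 13.4 longdir 88.48
px [226.  166.5] zmed 0.0831 ctr 634.1 42.1 size 33.3 13.4 longdir 88.48
px [240.  166.5] zmed 0.083 ctr 631.2 -4.5 size 33.3 10.1 longdir 88.48
px [166.8 219.9] zmed 0.0131 ctr 460.1 255.0 size 214.6 67.6 longdir -84.82
```

View pics/w8.png

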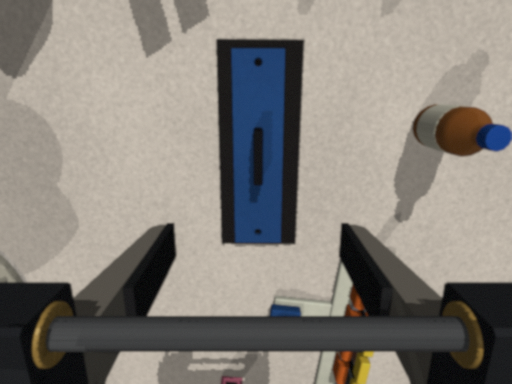

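View pics/s8.png

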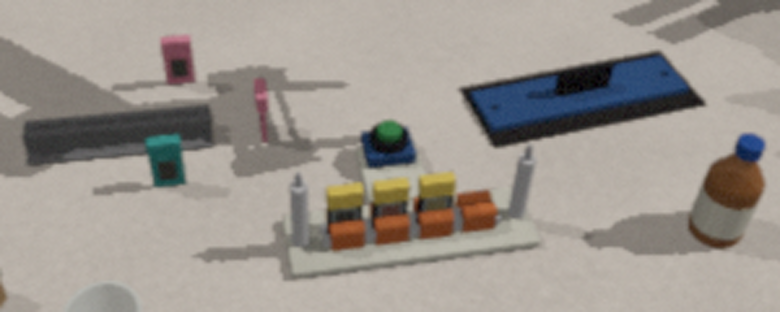

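```bash
python3 -m inch '0 0.045 -0.5 0;0 0 -0.5 0;0 0 -0.5 0;0 0 -0.5 0;0 0 -0.4 0;0 0 -0.18 0;0 0 -0.04 0;0 0 0 0;0 0 0 0' -1
```

```text
time_s: 36.65
eef_pos: [0.4581, 0.2858, 0.022]
eef_rot: [[-0.091, 0.996, 0.002], [0.996, 0.091, 0.001], [0.001, 0.002, -1.0]]
ft_force: [0.6, -0.1, -0.3]
opening: 0.0921
```

```bash
python3 -m inch '0 0 0 0;0 0 0 0;0 0 0 0;0 0 0 0;0 0 0 0;0 0 0 0;0 0 0 0;0 0 0 0;0 0 0 0;0 0 0 0;0 0 0 0;0 0 0 0' 1
```

```text
time_s: 38.15
eef_pos: [0.4573, 0.2852, 0.0206]
eef_rot: [[-0.091, 0.996, 0.0], [0.996, 0.091, 0.0], [0.0, 0.0, -1.0]]
ft_force: [-0.3, 0.3, -0.7]
opening: 0.012
```

```bash
python3 -m inch '0 0 0.1 0;0 0 0.4 0;0 0 0.5 0;0 0 0.5 0;0 0 0.3 0;0.292 -0.435 0 -0.018;0.292 -0.435 0 -0.018;0.292 -0.435 0 -0.018;0.292 -0.435 0 -0.018;0.292 -0.435 0 -0.018;0.292 -0.435 0 -0.018;0 0 0 0; 0 0 0 0;0 0 -0.3 0;0 0 -0.2 0;0 0 0 0;0 0 0 0;0 0 0 0'
python3 - <<'E'
from h import *
c=camera('wrist');np.save('wrist9.npy',c,allow_pickle=True);cv2.imwrite('pics/w9.png',c['frame']);H,S,V=hsv(c)
s=r.sense();print(s['eef_pos'],s['eef_rot'][:,1])
b=(H>100)&(H<125)&(S>150)&(V>60)
rects(c,b,s['eef_pos'][2]-.0166+.008,2)
c=camera('scene');cv2.imwrite('pics/s9.png',cv2.resize(c['frame'][150:270,200:360],None,fx=4,fy=4,interpolation=cv2.INTER_CUBIC))
E
```

```text
time_s: 40.4
eef_pos: [0.6329, 0.0246, 0.1519]
eef_rot: [[0.022, 1.0, 0.002], [1.0, -0.022, 0.0], [0.0, 0.002, -1.0]]
ft_force: [0.9, 0.2, -2.9]
opening: 0.0118
[0.63286985 0.02450912 0.15169703] [ 0.99975798 -0.02194224  0.00158984]
px [257.1 131.5] zmed 0.1427 ctr 634.0 76.2 size 139.4 64.0 longdir 88.74
px [257.4 368.5] zmed 0.1424 ctr 631.1 -72.3 size 38.4 25.4 longdir -1.43
```

View pics/w9.png

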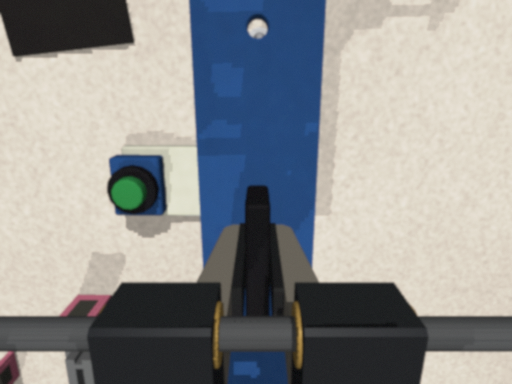

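View pics/s9.png

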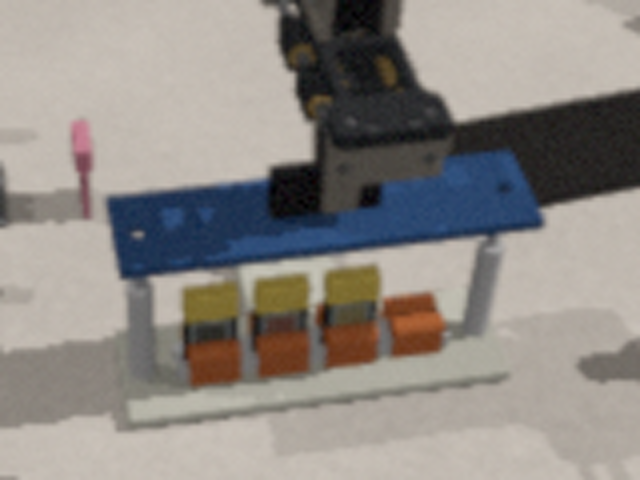

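Run:
```python
from h import *
c=np.load('wrist9.npy',allow_pickle=True).item();f=c['frame']
cv2.imwrite('pics/w9z.png',cv2.resize(f[5:55,230:290],None,fx=10,fy=10,interpolation=cv2.INTER_NEAREST))
H,S,V=hsv(c);m=~((H>100)&(H<125)&(S>150))
rects(c,m,.1433,1,roi=(245,12,272,45)); 
for i in ('wrist1','wrist3','wrist5','wrist9'):
    d=np.load(i+'.npy',allow_pickle=True).item();print(i,px(d,(.6363,.135,.113)))
for n in ('wrist3','wrist5'):
    d=np.load(n+'.npy',allow_pickle=True).item()['frame']
    y,x=(0,235) if n=='wrist3' else (50,235)
    cv2.imwrite(f'pics/pin{n}.png',cv2.resize(d[y:y+50,x:x+50],None,fx=8,fy=8,interpolation=cv2.INTER_NEAREST))
```

```text
px [257.2  28.1] zmed 0.0949 ctr 635.2 133.5 size 10.8 9.8 longdir -1.21
wrist1 (np.float64(256.58061569496925), np.float64(54.15094079230735))
wrist3 (np.float64(259.97770465152445), np.float64(13.246500691845483))
wrist5 (np.float64(257.32917835537086), np.float64(69.36945688498122))
wrist9 (np.float64(258.7017753499164), np.float64(34.78260161772329))
```

View pics/w9z.png

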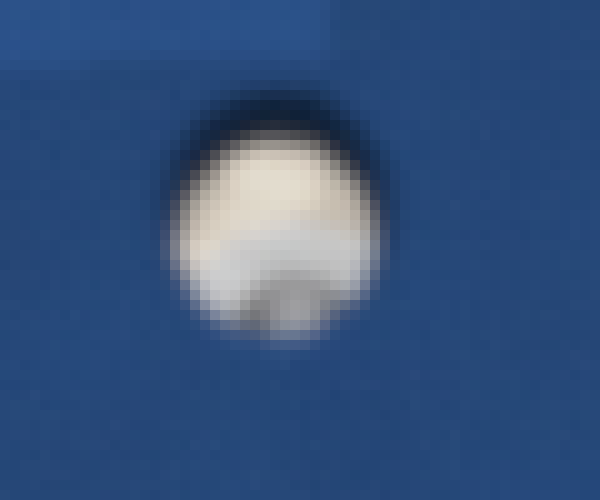

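View pics/pinwrist5.png

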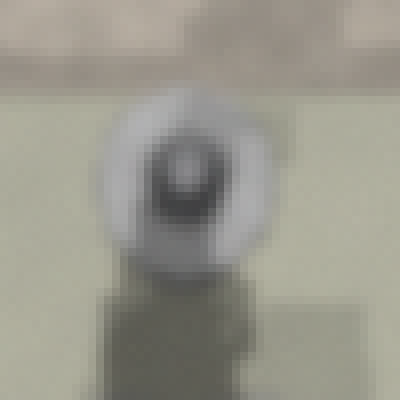

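Run:
```python
from h import *
d=np.load('wrist5.npy',allow_pickle=True).item();print('pin',pt(d,258,70.7,.113))
d=np.load('wrist3.npy',allow_pickle=True).item();cv2.imwrite('pics/p3.png',cv2.resize(d['frame'][0:40,240:280],None,fx=8,fy=8,interpolation=cv2.INTER_NEAREST))
c=np.load('wrist9.npy',allow_pickle=True).item();print('hole',pt(c,257.3,26.5,.1433));print(pt(c,258.5,34,.113))
s=r.sense();print(s['eef_pos'])
```

```text
pin [0.63675546 0.13407929 0.113     ]
hole [0.63536965 0.13419224 0.1433    ]
[0.63619233 0.13541571 0.113     ]
[0.63277691 0.02437434 0.1515198 ]
```

View pics/p3.png

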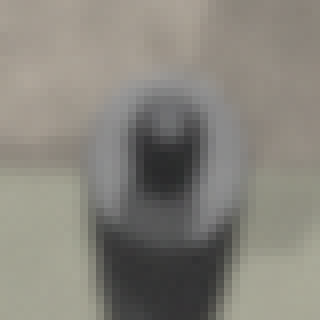

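```bash
python3 -m inch '0.007 0 -0.1 0;0 0 -0.07 0;0 0 0 0;0 0 0 0;0 0 0 0'
python3 - <<'E'
from h import *
c=camera('wrist');np.save('wrist10.npy',c,allow_pickle=True);f=c['frame']
cv2.imwrite('pics/w10z.png',cv2.resize(f[5:65,225:295],None,fx=10,fy=10,interpolation=cv2.INTER_NEAREST))
print(r.sense()['eef_pos'])
c=camera('scene');cv2.imwrite('pics/s10.png',cv2.resize(c['frame'][180:250,215:345],None,fx=6,fy=6,interpolation=cv2.INTER_CUBIC))
c=camera('top');cv2.imwrite('pics/t10.png',cv2.resize(c['frame'][150:185,185:285],None,fx=8,fy=8,interpolation=cv2.INTER_CUBIC))
E
```

```text
time_s: 41.12
eef_pos: [0.6332, 0.0242, 0.1338]
eef_rot: [[0.022, 1.0, 0.0], [1.0, -0.022, 0.0], [0.0, 0.0, -1.0]]
ft_force: [0.7, 0.0, -3.2]
opening: 0.0115
[0.63322729 0.02417972 0.13382124]
```

View pics/w10z.png

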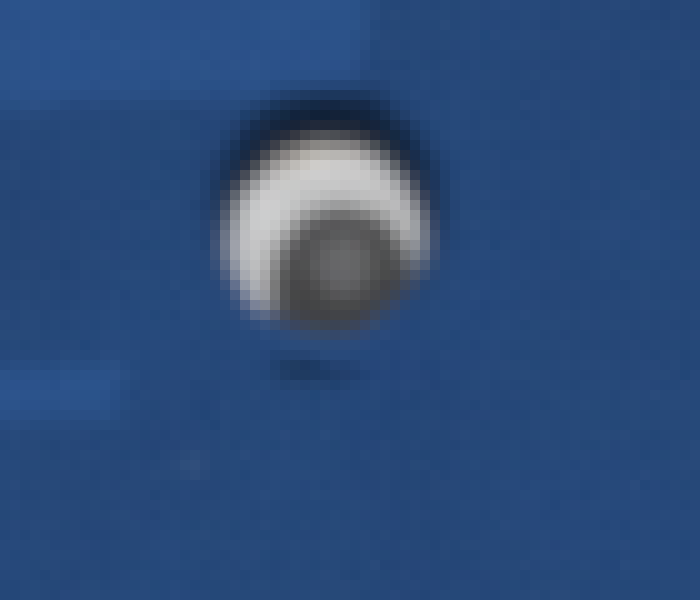

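View pics/s10.png

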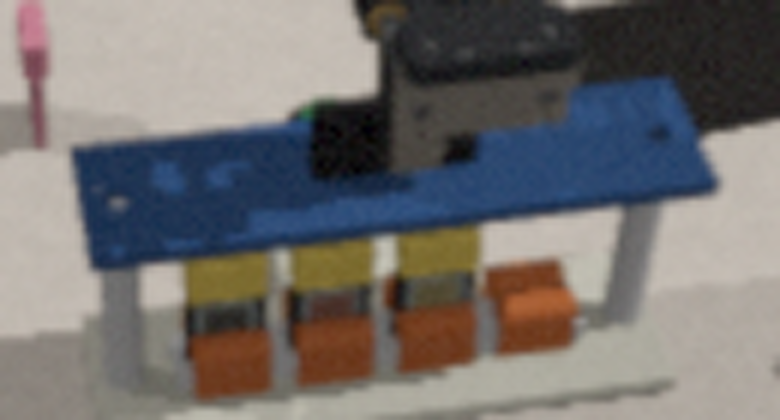

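View pics/t10.png

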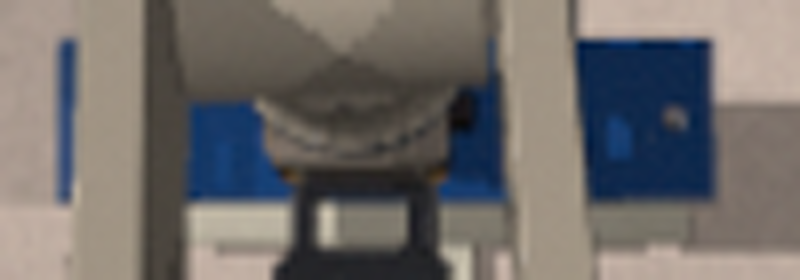

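Run:
```python
from h import *
c=np.load('wrist10.npy',allow_pickle=True).item()
print('hole',pt(c,257.4,26,.1252),'pin',pt(c,258.9,31,.113))
W=cloud(c)
t=np.load('top0.npy',allow_pickle=True).item()
c=camera('top');f=c['frame']
cv2.imwrite('pics/t11.png',cv2.resize(f[155:175,258:278],None,fx=20,fy=20,interpolation=cv2.INTER_NEAREST))
```

```text
hole [0.63579017 0.1340101  0.1252    ] pin [0.63659922 0.1337004  0.113     ]
```

View pics/t11.png

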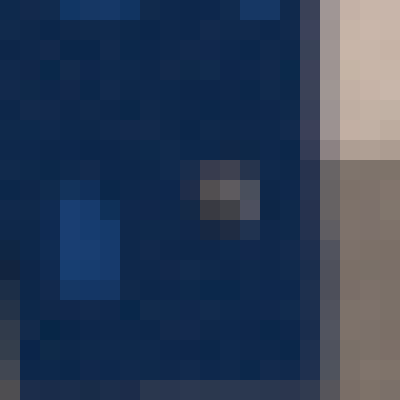

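```bash
python3 -m inch '0.004 0 -0.03 -0.0035;0 0 -0.03 0;0 0 0 0;0 0 0 0'; python3 -m inch '0 0 -0.03 0;0 0 0 0;0 0 0 0'; python3 -m inch '0 0 -0.03 0;0 0 0 0;0 0 0 0'
```

```text
time_s: 41.82
eef_pos: [0.6334, 0.0242, 0.1275]
eef_rot: [[0.026, 1.0, -0.0], [1.0, -0.026, 0.0], [0.0, -0.0, -1.0]]
ft_force: [-0.0, 0.7, -3.1]
opening: 0.0117
time_s: 42.2
eef_pos: [0.6334, 0.0242, 0.1246]
eef_rot: [[0.026, 1.0, -0.0], [1.0, -0.026, -0.0], [-0.0, -0.0, -1.0]]
ft_force: [-1.1, -0.5, -3.4]
opening: 0.0117
time_s: 42.58
eef_pos: [0.6334, 0.0242, 0.1215]
eef_rot: [[0.026, 1.0, -0.0], [1.0, -0.026, -0.0], [-0.0, -0.0, -1.0]]
ft_force: [-1.0, 0.1, -3.6]
opening: 0.012
```

```bash
python3 -m inch '0 0 -0.04 0;0 0 -0.04 0;0 0 0 0;0 0 0 0'; python3 -m inch '0 0 -0.015 0;0 0 0 0;0 0 0 0'; python3 -m inch '0 0 -0.01 0;0 0 0 0;0 0 0 0'
```

```text
time_s: 43.08
eef_pos: [0.6334, 0.0242, 0.1135]
eef_rot: [[0.026, 1.0, -0.0], [1.0, -0.026, 0.0], [0.0, -0.0, -1.0]]
ft_force: [-1.1, 0.2, -3.7]
opening: 0.0118
time_s: 43.45
eef_pos: [0.6335, 0.0242, 0.1121]
eef_rot: [[0.026, 1.0, 0.0], [1.0, -0.026, 0.0], [0.0, 0.0, -1.0]]
ft_force: [0.3, 0.5, -3.9]
opening: 0.012
time_s: 43.82
eef_pos: [0.6336, 0.0242, 0.1116]
eef_rot: [[0.026, 1.0, 0.0], [1.0, -0.026, 0.0], [0.0, 0.0, -1.0]]
ft_force: [-2.1, -0.3, 4.6]
opening: 0.0118
```

Seated (contact at z = 0.1116 as expected). Release, rise, and check.

```bash
python3 -m inch '0 0 0 0;0 0 0 0;0 0 0 0;0 0 0 0; 0 0 0 0;0 0 0.1 0;0 0 0.5 0;0 0 0.5 0;0 0 0.5 0;0 0 0.2 0;0 0 0 0;0 0 0 0' -1
python3 - <<'E'
from h import *
c=camera('wrist');np.save('wrist12.npy',c,allow_pickle=True);cv2.imwrite('pics/w12.png',c['frame']);H,S,V=hsv(c)
b=(H>100)&(H<125)&(S>150)&(V>60)
rects(c,b,.103,2);rects(c,(H>50)&(H<80)&(S>150)&(V>60),.048,1)
W=cloud(c)
print(r.sense()['eef_pos'])
P=W[b];P=P[(abs(P[:,2]-.103)<.03)];A=np.c_[P[:,:2],np.ones(len(P))];print('plane',np.linalg.lstsq(A,P[:,2],rcond=None)[0],P[:,2].min(),P[:,2].max())
c=camera('scene');cv2.imwrite('pics/s12.png',cv2.resize(c['frame'][180:260,215:345],None,fx=6,fy=6,interpolation=cv2.INTER_CUBIC))
E
```

```text
time_s: 45.32
eef_pos: [0.6328, 0.0242, 0.2901]
eef_rot: [[0.026, 1.0, -0.001], [1.0, -0.026, -0.0], [-0.0, -0.001, -1.0]]
ft_force: [-0.2, 0.2, 0.2]
opening: 0.0915
px [258.7 155.9] zmed 0.1024 ctr 634.4 20.9 size 256.7 62.4 longdir 88.52
px [175.3 142.4] zmed 0.0292 ctr 543.3 49.9 size 35.5 19.3 longdir -4.72
px [169.1 160.4] zmed 0.0509 ctr 521.3 22.4 size 26.9 26.6 longdir 88.52
[0.63267927 0.024206   0.28964032]
plane [0.00159332 0.00121388 0.10139234] 0.09918139926721531 0.1308815156131545
```

View pics/w12.png

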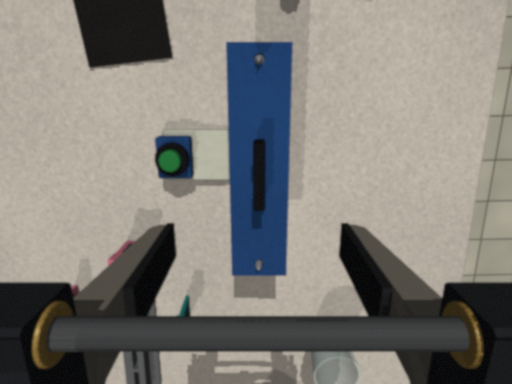

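View pics/s12.png

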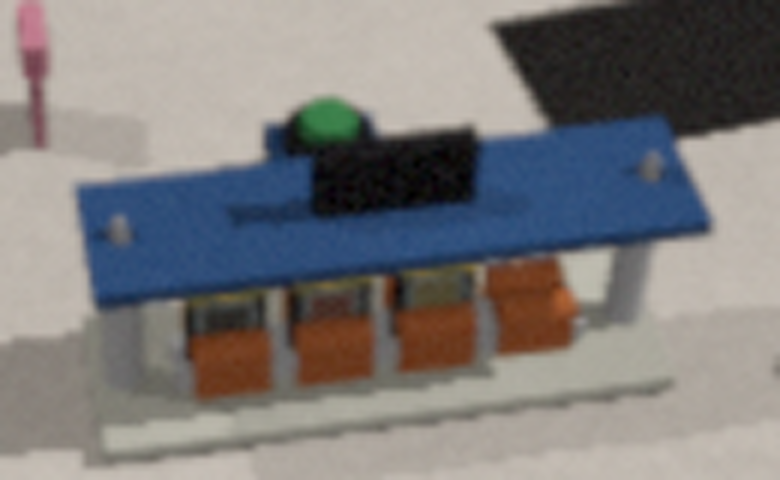

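```bash
python3 -m inch '-0.39 -0.005 0 0;-0.39 -0.005 0 0;-0.39 -0.005 0 0;0 0 0 0;0 0 0 0;0 0 0 0;0 0 0 0;0 0 0 0;0 0 0 0; 0 0 0 0' 1;  python3 -m inch '0 0 -0.5 0;0 0 -0.5 0;0 0 -0.5 0;0 0 -0.5 0;0 0 -0.2 0;0 0 0 0;0 0 0 0'
```

```text
time_s: 46.68
eef_pos: [0.5165, 0.0227, 0.2911]
eef_rot: [[0.026, 1.0, -0.0], [1.0, -0.026, -0.0], [-0.0, -0.0, -1.0]]
ft_force: [0.3, 0.2, 0.6]
opening: 0.0003
time_s: 47.55
eef_pos: [0.5173, 0.0228, 0.072]
eef_rot: [[0.026, 1.0, 0.001], [1.0, -0.026, 0.0], [0.0, 0.001, -1.0]]
ft_force: [0.3, 0.9, 0.2]
opening: 0.0003
```

```bash
python3 -m inch '0 0 -0.1 0;0 0 -0.1 0;0 0 0 0'; python3 -m inch '0 0 -0.04 0;0 0 -0.04 0;0 0 0 0; 0 0 0 0'
```

```text
time_s: 47.92
eef_pos: [0.5165, 0.0227, 0.0507]
eef_rot: [[0.026, 1.0, -0.0], [1.0, -0.026, -0.0], [-0.0, -0.0, -1.0]]
ft_force: [1.3, 0.5, 1.7]
opening: 0.0003
time_s: 48.42
eef_pos: [0.5167, 0.0227, 0.0458]
eef_rot: [[0.026, 1.0, 0.001], [1.0, -0.026, 0.0], [0.0, 0.001, -1.0]]
ft_force: [-11.3, -0.3, 40.5]
opening: 0.0002
```

```bash
python3 -m inch '0 0 0.05 0;0 0 0.3 0;0 0 0.5 0;0 0 0.5 0;0 0 0.5 0;0 0 0 0;0 0 0 0;0 0 0 0'
python3 - <<'E'
from h import *
c=camera('wrist');cv2.imwrite('pics/w13.png',c['frame']);H,S,V=hsv(c)
rects(c,(H>50)&(H<80)&(S>150)&(V>60),.048,1)
c=camera('top');H,S,V=hsv(c);cv2.imwrite('pics/t13.png',c['frame'])
rects(c,(H>50)&(H<80)&(S>150)&(V>60)&(np.arange(512)<300),.048,1)
rects(c,(H>100)&(H<125)&(S>150)&(V>60),.103,1)
c=camera('scene');cv2.imwrite('pics/s13.png',cv2.resize(c['frame'][150:270,120:420],None,fx=2.6,fy=2.6,interpolation=cv2.INTER_CUBIC))
E
```

```text
time_s: 49.42
eef_pos: [0.5154, 0.0227, 0.2264]
eef_rot: [[0.026, 1.0, -0.003], [1.0, -0.026, -0.0], [-0.0, -0.003, -1.0]]
ft_force: [-0.0, -0.4, 0.2]
opening: 0.0003
px [263.3 168.3] zmed 0.0511 ctr 521.9 22.0 size 27.5 26.9 longdir 88.55
px [234.7 162.1] zmed 0.1043 ctr 634.0 18.0 size 255.4 59.4 longdir 88.51
```

View pics/s13.png

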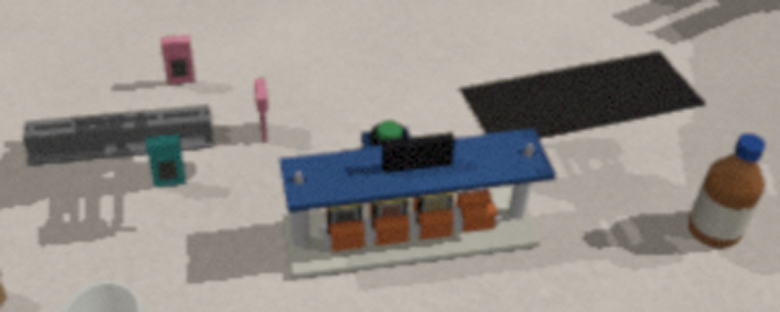

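Run:
```python
from h import *
c=camera('wrist');W=cloud(c);H,S,V=hsv(c)
d=np.hypot(W[...,0]-.5219,W[...,1]-.022)
for a in range(0,30,2):
    m=(d>=a/1e3)&(d<(a+2)/1e3)
    if m.sum(): print(a,np.nanpercentile(W[m][:,2],[5,50,95]).round(4))
```

```text
0 [0.0504 0.0516 0.3207]
2 [0.0507 0.2891 0.3203]
4 [0.0508 0.2889 0.3152]
6 [0.0509 0.2885 0.3058]
8 [0.0509 0.2528 0.2903]
10 [0.0519 0.2689 0.2946]
12 [0.0489 0.2675 0.2897]
14 [0.041  0.2689 0.2979]
16 [0.0405 0.2552 0.3336]
18 [0.0408 0.2716 0.3387]
20 [0.0364 0.3316 0.3389]
22 [0.0291 0.3378 0.339 ]
24 [0.0288 0.338  0.339 ]
26 [0.0279 0.3379 0.3391]
28 [0.0122 0.3382 0.3391]
```

```bash
python3 -c "
from cell import r
print(r.sense()['time_s'],r.close_job())"
```

```text
the job is handed in; nothing more can be done
49.625 None
```

The job was handed in at 49.6 s. The rack held three carriers, and its fourth pocket was empty.

- **Cover off:** I laid the cover on the mat, within a few millimetres of the mat's centre, and let go.
- **Carriers:** I pressed all three into the clips at about y = −69, −23 and +23 mm from the station's middle. Each met the slot floor at TCP z ≈ 0.053 with 18–32 N. Their tops then read 0.083 m, against 0.082 m expected.
- **Cover back:** It went down over both pins and met the posts at the expected height with about 5 N, after which I let go. The last pictures show it level, with both pins through it, and the pre-lift and final positions agree within about 1 mm.
- **Button:** I pushed it until the tool stopped at z ≈ 0.046 with 40 N, about 5 mm of travel and still above the ring around it. After release its top read 0.051 m again.

**Checks that disagreed or are uncertain:**
- The top camera read about 2 mm lower in y than the wrist camera.
- One hole sat about 1 mm off its pin on the way down, and I corrected it with a small shift and turn.
- The button's travel is inferred from the tool height and force, because I could not read it directly. The 40.5 N came through the fingertips, but I could not confirm how the 40 N limit on the gripper's body treats that.

The fingertips touched none of the look-alikes, and the last picture shows the pink and turquoise ones and the bottle still in place. I did not measure the beaker or sample box at the end.

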